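# Set up a paper model on the bench turntable for painting

## Task

Get the white folded model with round holes ready for painting on the bench turntable. First clear the pink bottle off the turntable and stand it on the round tin lid; then build a stand in the middle of the turntable, each piece centred on the one below: the pink foam pad, on it the wood block lying lengthwise along the pad, on that the white tape roll lying flat, and last the white model, the right way up as it stood, sitting down in the mouth of the roll. Leave the coloured solid where it stands, and let go of everything.

Things in the scene. Friction and masses are not known exactly. Their poses are not given: they have to be found in the camera images.
- turntable_top (a point): Centre of the flat round top of the bench turntable: a blue painted metal wheel head 180 mm in diameter, top 40 mm above the table, three thin light rings round the centre. It is fixed to the table and does not turn. z up.
- tin_lid_top (a point): Centre of the top of a round tin lid full of set wax, 102 mm in diameter, 15 mm high, fixed to the table; its top is a flat surface to stand the bottle on. z up.
- bottle_center (a point): Centre (half-way up) of the pink bottle with a red dome cap: upright, 107 mm tall, round body 49 mm across up to 79 mm from its foot, above that a narrower cap 33 mm across with a flange 51 mm wide round its foot. The point is 53.5 mm above its underside. It stands on the turntable at the start; z along its axis. 0.07 kg.
- pad_center (a point): Centre of the pink foam pad (as stiff as rubber), a flat block 45 mm (its x) by 70 mm (its y) by 10 mm thick; it lies on the table at the start, z up.
- block_center (a point): Centre of the light wood block, 62 mm (its x) by 110 mm (its y) by 19 mm thick; it lies on the table at the start, z up.
- roll_center (a point): Centre of the white tape roll with a small blue square on its side, a ring lying flat: 62 mm outside diameter, hole about 42 mm, 19 mm high; z along its axis, up.
- model_center (a point): Centre of the white folded model with round black holes in its faces: a solid of 18 square and 8 triangular faces (rhombicuboctahedron), 60 mm between opposite faces. It stands on a square face; two pairs of upright square faces (25 mm wide) look along its x and y, so it is gripped across x or y at half height. z up. Set on the roll it sinks about 8 mm into the mouth.
- other_solid_center (a point): Centre of another solid with black, white and yellow panels and no holes (its top is white), about 63 mm across (cuboctahedron), 63 mm high, loose, standing among the pieces. Not part of the job.

How it is judged:
On the way, in this order (a step that is already met when the one before it is completed fails the run):
1. the pink bottle stands on the tin lid (horizontal distance between bottle_center and tin_lid_top below 0.022 m and z of bottle_center in the frame of tin_lid_top between 0.0495 and 0.0575 m and angle between bottle_center's own z axis and vertical below 0.12 rad), for 0.2 s.
2. the pad lies in the middle of the turntable (horizontal distance between pad_center and turntable_top below 0.015 m and z of pad_center in the frame of turntable_top between 0.001 and 0.009 m and angle between pad_center's own z axis and vertical below 0.12 rad), for 0.2 s.
3. the wood block lies along the pad (horizontal distance between block_center and pad_center below 0.015 m and z of block_center in the frame of turntable_top between 0.0155 and 0.0235 m and angle between block_center's own z axis and vertical below 0.12 rad and angle between the y axis of block_center and the y axis of pad_center, either way round below 0.3 rad), for 0.2 s.
4. the tape roll lies on the block (horizontal distance between roll_center and block_center below 0.012 m and z of roll_center in the frame of turntable_top between 0.0345 and 0.0425 m and angle between roll_center's own z axis and vertical below 0.12 rad), for 0.2 s.
5. the white model sits in the mouth of the roll (horizontal distance between model_center and roll_center below 0.008 m and z of model_center in the frame of turntable_top between 0.064 and 0.0765 m and angle between model_center's own z axis and vertical below 0.26 rad), for 0.2 s.
At the end, for the whole second after the job is handed in: Bottle within 22 mm of the lid's centre. Pad within 15 mm of the turntable's centre, block within 15 mm of the pad and lengthwise to 17 degrees, roll within 12 mm of the block, model within 8 mm of the roll, seated, tilt under 15 degrees; the others flat to 7 degrees; all at rest (all of step 1 and all of step 2 and all of step 3 and all of step 4 and all of step 5 and linear speed of each of bottle, pad, block, roll, model below 0.02 m/s); the robot touches nothing.
It fails at once if the coloured solid is moved more than 30 mm (distance of other_solid_center from where it was at the start of the episode above 0.03 m).
It also fails if it takes over 128 s, if anything falls off the work surface, if the arm or the gripper's body presses on something with over 40 N, if the wrist force passes 120 N, or if a joint passes its speed limit or range.

## Robot

A 6-joint arm with a two-finger parallel gripper is mounted at the origin on a cart in front of the work surface, level with it; the furniture and walls round the work are solid. World frame = base frame: x ahead of the robot, y to its left, z up, the work surface at z = 0. Lengths are in m, angles in rad, forces in N, time in s.
With the tool pointing down it reaches from about 0.375 to 0.9 m from the base axis. Payload 3.1 kg.
Tool frame: the origin (TCP) lies between the finger pads; the fingertips stand 19 mm ahead of it and the grasp point (between the pads) is the TCP; z points along the fingers, y is the direction in which the jaws open and shut (so a half turn about z gives the same grasp; the last joint's range is limited). The gripper opens to 85 mm and grips with 20 to 120 N. Pads are 22 mm wide; open, the fingers measure 114 mm over their backs; the gripper's body (76 mm by 85 mm) begins 54 mm behind the grasp point. The pads swing forward as they close: fully open they stand 13 mm farther back than shut.
Start: joints at [-1.306, 0.527, 1.433, -0, 1.181, -0.178], TCP at [0.268, -0.565, 0.25] pointing down, gripper open.
Joint ranges: [-3.08, 3.08], [-0.75, 2.2], [0.22, 2.44], [-1.43, 4.57], [0, 2.65], [-2.85, 2.85]. Speed limits (rad/s): [2.79, 2.79, 3.14, 3.14, 3.14, 3.14].

## Interface

Orientations are given as a unit quaternion [x, y, z, w].
In Python, from station import manip, optics, job gives the robot as it stands.
- The arm moves only by the shell command python3 -m inch 'ROWS' [OPENING] [FORCE]. ROWS is JSON, one flat list of numbers, 4 for each row, row after row: the shift along the world's x, y, z in cm, then the turn about the world's z in rad. A call has 1 to 20 rows; each row shifts and turns the commanded pose from where the row before left it; what a row does not reach is not made up. A row lasts 1/8 s, in which the tool goes at most 62.5 mm and 10.7 degrees, less where a joint would pass 70% of its speed; a pose out of reach is approached as far as the arm can. A call with a gripper value outside its range is refused whole. OPENING is the opening in per cent of the stroke, from 0 (shut) to 100 (fully open), set as the call begins (- or left out, the last holds). The fingers move at their own pace and stop on an object; FORCE is the grip in N (left out, the last holds). Time passes only in rows, so rows that do not move let the fingers close. It gives the time, the measured TCP pose, the force and the opening at its end, in the units of the state.
- manip.sense(): the state, without advancing time (a new reading comes with each control period).
- optics.snapshot(name): name is "scene" or "top" or "wrist"; returns (picture, depth): 420x560x3 uint8, red, green, blue; 420x560 float32, m along the optical axis (not along the pixel's ray), 0 where there is no reading.
- optics.camera_model(name): a dict with "mtx" (3x3 intrinsics, pixels), "dist_coeffs" ([k1, k2, p1, p2, k3] as OpenCV has them; the pictures are not rectified), "camera_from_world" (4x4, takes a point from world to camera coordinates); the wrist camera has in their place "tool_from_camera" (4x4, takes a point from camera to tool coordinates, whose origin is the TCP and whose axes are the flange's). Camera axes: x right, y up, looking along -z (the intrinsics and any distortion apply to the point x, -y, -z); pixel columns grow to the right and rows downward; lengths in m; the calibration is good to about 2 mm. A picture is of the moment at which its call begins: read the wrist's pose just before it. camera_model takes no time and is no camera call.
- job.sign_off(): hands the job in, once; it reports no verdict.
The state is a dict: "t": time; "q": joint angles; "qd": joint speeds; "tau": joint torques, N m; "tcp_pos": TCP position; "tool_rot": TCP orientation; "force": force on the tool from outside, world axes, zero at the start; "ft_torque": the same for the moment, N m; "finger_gap": opening from 0.0 (shut) to 1.0 (fully open).
Only numpy, scipy, OpenCV 4.12 (cv2) and the standard library are available. Lean on these libraries where they do the work, as an engineer would, in place of code of your own. Each camera call takes 0.05 s, during which the arm holds its last target.

## Working session

There is one attempt and no reset: what is moved stays moved. The work goes in short steps, Python scripts to look and compute and a shell command to move; the robot and the scene stay as the last step left them, time stands still between calls to the robot, and variables do not carry over. Pictures are saved under pics/ and viewed, and the job is handed in when it is done.

```bash
ls; mkdir -p pics; cat > h.py <<'E'
import numpy as np, cv2
from station import manip, optics, job
def snap(n,f):
    s=manip.sense(); p,d=optics.snapshot(n)
    cv2.imwrite('pics/'+f+'.png',p[:,:,::-1]); np.savez('pics/'+f+'.npz',p=p,d=d,pos=s['tcp_pos'],rot=s['tool_rot']); return p,d,s
def world(n,f,uv):
    from scipy.spatial.transform import Rotation as R
    z=np.load('pics/'+f+'.npz'); d=z['d']; m=optics.camera_model(n)
    K=np.array(m['mtx']);D=np.array(m['dist_coeffs'])
    uv=np.array(uv,float).reshape(-1,2)
    n_=cv2.undistortPoints(uv[:,None],K,D)[:,0]
    dd=d[uv[:,1].round().astype(int),uv[:,0].round().astype(int)]
    c=np.c_[n_[:,0]*dd,-n_[:,1]*dd,-dd,np.ones(len(dd))]
    if n=='wrist':
        T=np.eye(4);T[:3,:3]=R.from_quat(z['rot']).as_matrix();T[:3,3]=z['pos']
        M=T@np.array(m['tool_from_camera'])
    else: M=np.linalg.inv(np.array(m['camera_from_world']))
    return (c@M.T)[:,:3],dd
E
python3 - <<'E'
from h import *
print(manip.sense())
snap('scene','s0');snap('top','t0')
E
```

```text
pics
{'t': 0.0, 'q': array([-1.30650751e+00,  5.28479765e-01,  1.43394849e+00,  3.47824674e-05,
        1.18143438e+00, -1.78523590e-01]), 'qd': array([-7.02028433e-05,  1.67581215e-03,  6.38979503e-04, -1.30197259e-03,
        1.23856854e-03, -2.24021768e-03]), 'tau': array([ 2.66391267e-03, -4.42343581e+01, -1.78022987e+01, -7.07526078e-05,
        8.34693405e-03,  9.86075094e-06]), 'tcp_pos': array([ 0.26763506, -0.56401436,  0.24931056]), 'tool_rot': array([ 9.75590434e-01,  2.19595118e-01, -3.25890902e-05, -1.13463380e-03]), 'force': array([ 0.12655772, -0.84443898, -0.60740261]), 'ft_torque': array([ 0.00568352, -0.01384382,  0.07981177]), 'finger_gap': 1.000959002621001}
```

View pics/s0.png

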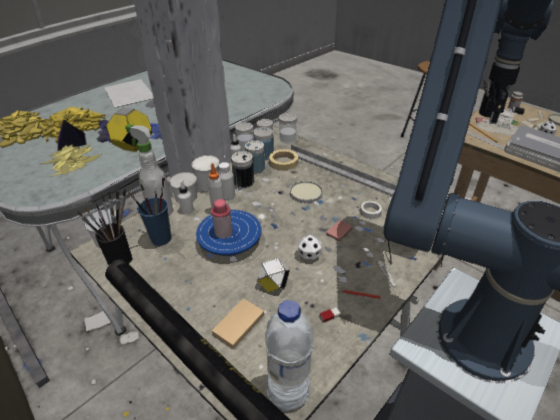

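View pics/t0.png

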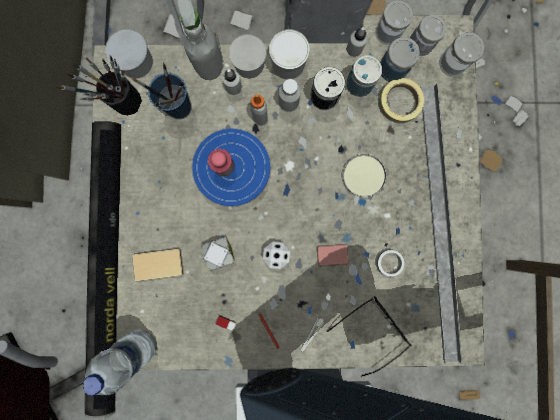

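Top view: turntable about (231,167), bottle cap (221,161), lid (364,176), block (158,264), coloured solid (218,253), model (277,256), pad (333,255), roll (390,263). I'll enlarge it for accurate readings.

```bash
python3 - <<'E'
import cv2,numpy as np
p=cv2.imread('pics/t0.png')
a=cv2.resize(p[120:220,180:400],None,fx=3.6,fy=3.6,interpolation=cv2.INTER_CUBIC)
cv2.imwrite('pics/c1.png',a)
a=cv2.resize(p[225:295,120:270],None,fx=5,fy=5,interpolation=cv2.INTER_CUBIC);cv2.imwrite('pics/c2.png',a)
a=cv2.resize(p[225:295,260:410],None,fx=5,fy=5,interpolation=cv2.INTER_CUBIC);cv2.imwrite('pics/c3.png',a)
E
```

```text
(no output)
```

View pics/c1.png

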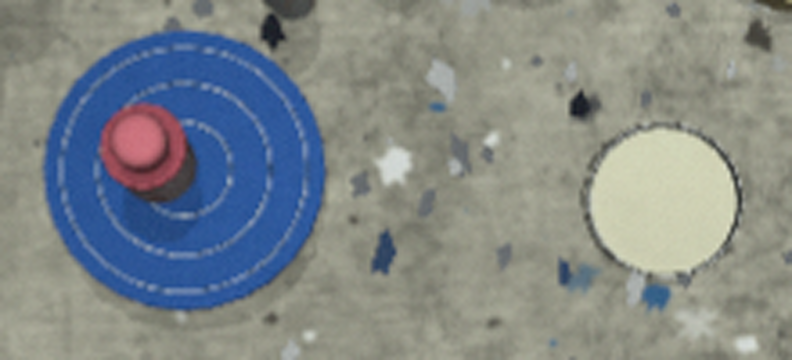

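View pics/c2.png

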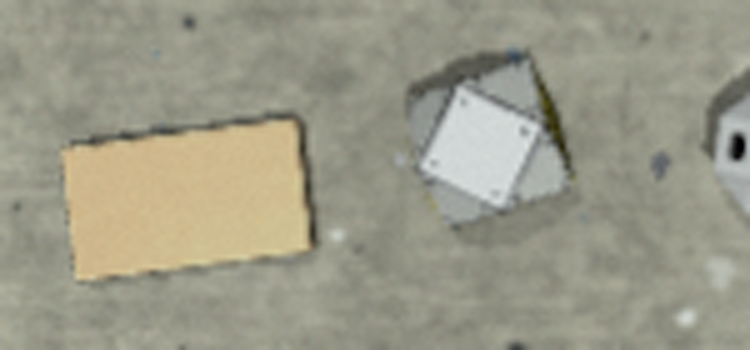

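View pics/c3.png

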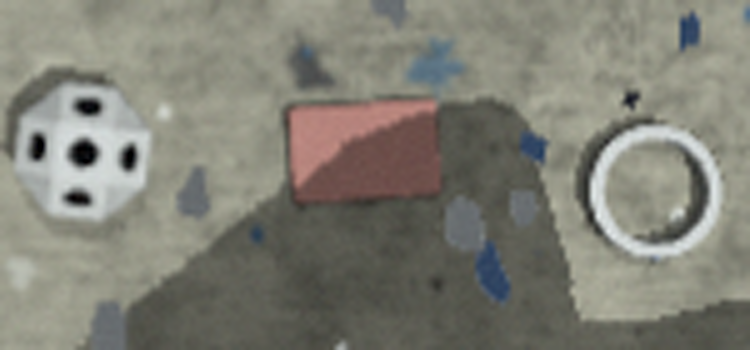

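```bash
cat >> h.py <<'E'
def plane(n,uv,h,f=None):
    m=optics.camera_model(n);K=np.array(m['mtx']);D=np.array(m['dist_coeffs'])
    uv=np.array(uv,float).reshape(-1,2); q=cv2.undistortPoints(uv[:,None],K,D)[:,0]
    c=np.c_[q[:,0],-q[:,1],-np.ones(len(q))]
    if n=='wrist':
        from scipy.spatial.transform import Rotation as R
        z=np.load('pics/'+f+'.npz');T=np.eye(4);T[:3,:3]=R.from_quat(z['rot']).as_matrix();T[:3,3]=z['pos']
        M=T@np.array(m['tool_from_camera'])
    else: M=np.linalg.inv(np.array(m['camera_from_world']))
    r=c@M[:3,:3].T; o=M[:3,3]
    return o+r*((h-o[2])/r[:,2])[:,None]
E
python3 - <<'E'
from h import *
np.set_printoptions(precision=4,suppress=True)
def f(pts,s,o): return (np.array(pts,float)+.5)/s-.5+np.array(o)
c1=lambda *p:f(p,3.6,(180,120)); c2=lambda *p:f(p,5,(120,225)); c3=lambda *p:f(p,5,(260,225))
print('tt',plane('top',c1((185,170)),.04), world('top','t0',c1((205,195),(240,220))))
print('lid',plane('top',c1((663,199)),.015))
print('bottle cap flange',plane('top',c1((145,146)),.04+.081),'dome',plane('top',c1((137,137)),.147), world('top','t0',c1((137,137))))
b=plane('top',c2((63,148),(297,117),(313,249),(77,281)),.019);print('block',b,b.mean(0))
print('yaw of long', np.arctan2(*(b[1]-b[0])[[1,0]]),np.arctan2(*(b[2]-b[3])[[1,0]]))
b=plane('top',c3((288,104),(438,99),(441,191),(294,203)),.01);print('pad',b,b.mean(0))
print('yaw of long', np.arctan2(*(b[1]-b[0])[[1,0]]),np.arctan2(*(b[2]-b[3])[[1,0]]))
print('roll',plane('top',c3((655,190)),.019))
print('model',plane('top',c3((84,153)),.06)); m=plane('top',c3((88,106),(79,198),(37,148),(129,157)),.05);print(m,m.mean(0), m[1]-m[0],m[3]-m[2])
o=plane('top',c2((463,85),(541,124),(503,208),(420,167)),.063);print('other',o.mean(0))
s=world('top','t0',c2((480,147))); print(s)
print(optics.camera_model('wrist'))
E
```

```text
tt [[0.6599 0.1618 0.04  ]] (array([[0.6439, 0.1493, 0.0393],
       [0.6276, 0.1271, 0.0408]]), array([1.0119, 1.01  ], dtype=float32))
lid [[ 0.6423 -0.147   0.015 ]]
bottle cap flange [[0.6621 0.1769 0.121 ]] dome [[0.6631 0.1781 0.147 ]] (array([[0.663 , 0.178 , 0.1475]]), array([0.9044], dtype=float32))
block [[0.4618 0.3939 0.019 ]
 [0.4752 0.2852 0.019 ]
 [0.4143 0.2779 0.019 ]
 [0.4004 0.3873 0.019 ]] [0.4379 0.3361 0.019 ]
yaw of long -1.4473761415589395 -1.4439470561818741
pad [[ 0.4781 -0.0356  0.01  ]
 [ 0.4797 -0.1061  0.01  ]
 [ 0.4367 -0.1068  0.01  ]
 [ 0.4319 -0.0379  0.01  ]] [ 0.4566 -0.0716  0.01  ]
yaw of long -1.5477778468852088 -1.5008512668548941
roll [[ 0.4366 -0.2053  0.019 ]]
model [[0.4588 0.0599 0.06  ]]
[[0.4793 0.0579 0.05  ]
 [0.4381 0.0623 0.05  ]
 [0.4607 0.081  0.05  ]
 [0.4563 0.0397 0.05  ]] [0.4586 0.0603 0.05  ] [-0.0412  0.0044  0.    ] [-0.0044 -0.0413  0.    ]
other [0.4633 0.1937 0.063 ]
(array([[0.4627, 0.1949, 0.0598]]), array([0.9831], dtype=float32))
{'mtx': array([[345.3745,   0.    , 277.6822],
       [  0.    , 345.3745, 207.8769],
       [  0.    ,   0.    ,   1.    ]]), 'dist_coeffs': array([-0.0317,  0.    ,  0.    ,  0.    ,  0.    ]), 'tool_from_camera': array([[-0.0011,  0.9489,  0.3155,  0.0808],
       [ 1.    ,  0.0013, -0.0004,  0.0007],
       [-0.0008,  0.3155, -0.9489, -0.1232],
       [ 0.    ,  0.    ,  0.    ,  1.    ]])}
```

```bash
python3 -m inch '[2.5,4.6,0,0.141,2.5,4.6,0,0.141,2.5,4.6,0,0.141,2.5,4.6,0,0.141,2.5,4.6,0,0.141,2.5,4.6,0,0.141,2.5,4.6,0,0.141,2.5,4.6,0,0.141,2.5,4.6,0,0,2.5,4.6,0,0,2.5,4.6,0,0,2.5,4.6,0,0,2.5,4.6,0,0,2.5,4.6,0,0,2.5,4.6,0,0,1.9,5.2,0,0,0,0,0,0,0,0,0,0]' 100
python3 - <<'E'
from h import *
snap('wrist','w1')
E
```

```text
t: 2.35
tcp_pos: [0.6611, 0.1771, 0.2495]
tool_rot: [0.707, 0.707, -0.001, -0.0]
force: [0.7, -0.8, 0.5]
finger_gap: 1.005
```

View pics/w1.png

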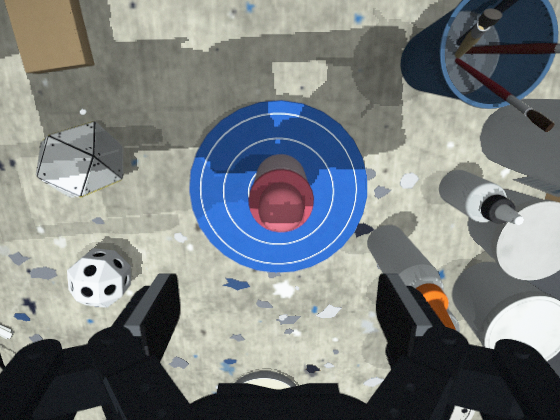

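The cap is at (281,205) between the jaws. The orange-nozzle bottle (435,300) stands close to the right jaw, so I'll measure it.

```bash
python3 - <<'E'
from h import *
np.set_printoptions(precision=3,suppress=True)
print(world('wrist','w1',[(281,208),(435,296),(415,265),(385,235),(440,330),(500,205),(470,190),(100,275),(90,150)]))
print(plane('wrist',[(278.5,186)],.04,'w1'),plane('wrist',[(281,205)],.147,'w1'))
E
```

```text
(array([[0.663, 0.181, 0.145],
       [0.785, 0.106, 0.138],
       [0.782, 0.114, 0.101],
       [0.777, 0.111, 0.028],
       [0.71 , 0.19 , 0.286],
       [0.856, 0.165, 0.087],
       [0.843, 0.171, 0.059],
       [0.473, 0.076, 0.053],
       [0.489, 0.209, 0.059]]), array([0.24 , 0.27 , 0.303, 0.373, 0.104, 0.299, 0.325, 0.362, 0.314],
      dtype=float32))
[[0.662 0.169 0.04 ]] [[0.663 0.184 0.147]]
```

```bash
python3 -m inch '[0.1,0.1,-4,0,0,0,-4,0,0,0,-4,0,0,0,-2,0,0,0,-1,0,0,0,0,0,0,0,0,0]' 100 30
python3 -m inch '[0,0,0,0,0,0,0,0,0,0,0,0,0,0,0,0,0,0,0,0,0,0,0,0,0,0,0,0,0,0,0,0]' 0 30
```

```text
t: 3.28
tcp_pos: [0.664, 0.1784, 0.102]
tool_rot: [0.707, 0.707, 0.001, 0.001]
force: [-0.3, 0.6, 0.4]
finger_gap: 1.002
t: 4.28
tcp_pos: [0.6634, 0.1785, 0.1012]
tool_rot: [0.707, 0.707, 0.001, 0.0]
force: [-0.7, 0.5, 5.4]
finger_gap: 0.567
```

```bash
python3 -m inch '[0,0,2,0,0,0,3,0,0,-2,0,0,0,-4,0,0,0,-4,0,0,0,-4,0,0,-0.5,-4,0,0,-0.5,-4,0,0,-0.5,-4,0,0,-0.5,-4,0,0,0,-2,0,0,0,-0.5,0,0,0,0,-2,0,0,0,-2,0,0,0,0,0,0,0,0,0]'
python3 - <<'E'
from h import *
snap('scene','s2')
print(manip.sense()['tcp_pos'])
E
```

```text
t: 6.28
tcp_pos: [0.6431, -0.146, 0.1103]
tool_rot: [0.707, 0.707, 0.0, -0.0]
force: [0.2, 0.3, -1.0]
finger_gap: 0.568
[ 0.64338158 -0.14634957  0.11078947]
```

View pics/s2.png

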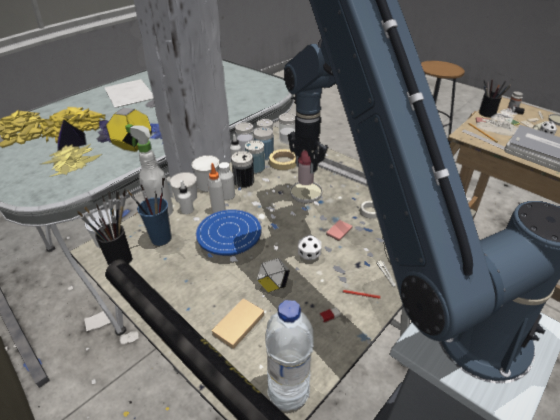

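The bottle is upright in the gripper above the lid (305,185). Lowering it now.

```bash
python3 -m inch '[0,0,-1.5,0,0,0,-0.8,0,0,0,-0.5,0,0,0,-0.3,0,0,0,0,0,0,0,0,0]'
python3 -m inch '[0,0,-0.2,0,0,0,0,0]'
```

```text
t: 7.08
tcp_pos: [0.643, -0.1468, 0.0796]
tool_rot: [0.707, 0.707, 0.0, 0.0]
force: [-0.2, -0.6, 0.4]
finger_gap: 0.567
t: 7.32
tcp_pos: [0.6428, -0.1467, 0.0773]
tool_rot: [0.707, 0.707, -0.0, -0.0]
force: [-0.3, -0.2, -0.2]
finger_gap: 0.567
```

```bash
python3 -m inch '[0,0,-0.1,0,0,0,0,0]'
python3 -m inch '[0,0,0,0,0,0,0,0,0,0,0,0,0,0,0,0,0,0,0,0]' 100
python3 -m inch '[0,0,1,0,0,0,3,0,0,0,4,0,0,0,2,0,0,0,0,0]'
python3 - <<'E'
from h import *
snap('top','t3');snap('wrist','w3')
E
```

```text
t: 7.58
tcp_pos: [0.6427, -0.1466, 0.0762]
tool_rot: [0.707, 0.707, -0.0, -0.0]
force: [-0.1, -0.1, -0.6]
finger_gap: 0.565
t: 8.2
tcp_pos: [0.6428, -0.1467, 0.0763]
tool_rot: [0.707, 0.707, 0.0, -0.0]
force: [-0.6, 0.4, -0.2]
finger_gap: 0.996
t: 8.82
tcp_pos: [0.6442, -0.1472, 0.1791]
tool_rot: [0.707, 0.707, 0.001, 0.003]
force: [0.1, -0.2, -0.3]
finger_gap: 1.001
```

View pics/t3.png

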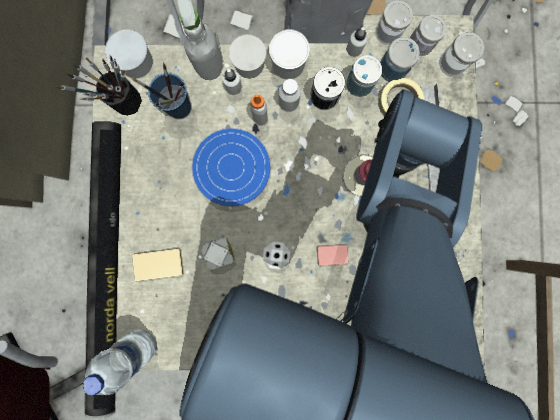

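View pics/w3.png

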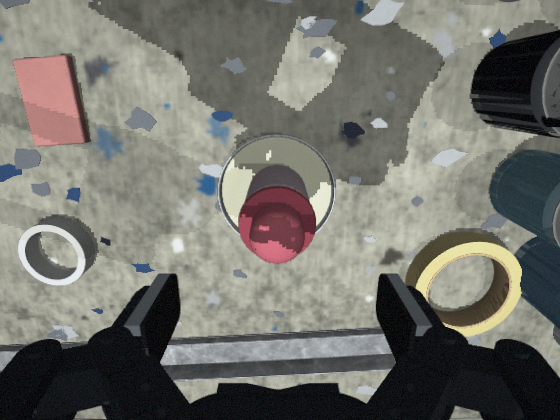

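The bottle stands upright on the lid (cap about (277,235) in the wrist view). Pad and roll are visible at left, so I'll refine them from this view too.

```bash
python3 - <<'E'
from h import *
np.set_printoptions(precision=4,suppress=True)
b=plane('wrist',[(14,60),(68,54),(88,140),(37,146)],.01,'w3');print(b,b.mean(0))
for i,j in((0,3),(1,2)): print(np.arctan2(*(b[j]-b[i])[[1,0]]))
print(plane('wrist',[(52,256)],.019,'w3'))
p=cv2.imread('pics/t3.png');m=cv2.inRange(cv2.cvtColor(p,cv2.COLOR_BGR2HSV),(105,120,60),(125,255,255));m[:,300:]=0;m[230:]=0;m[:120]=0
x,y,w,h=cv2.boundingRect(max(cv2.findContours(m,0,2)[0],key=cv2.contourArea));print(x,y,w,h,plane('top',[(x+w/2-.5,y+h/2-.5)],.04))
E
```

```text
[[ 0.4347 -0.0395  0.01  ]
 [ 0.4793 -0.0359  0.01  ]
 [ 0.4842 -0.103   0.01  ]
 [ 0.4392 -0.1076  0.01  ]] [ 0.4593 -0.0715  0.01  ]
-1.5047988782168045
-1.497150972776402
[[ 0.4372 -0.2064  0.019 ]]
192 129 78 77 [[0.6596 0.1631 0.04  ]]
```

```bash
python3 -m inch '[-3.7,1.5,0,0.055,-3.7,1.5,0,0,-3.7,1.5,0,0,-3.7,1.5,0,0,-3.7,1.5,-3,0,0,0,-4,0,0,0,-4,0,0,0,-2,0,0,0,0,0,0,0,0,0,0,0,0,0]' 100 40
python3 - <<'E'
from h import *
print(manip.sense()['tcp_pos']);snap('wrist','w4')
E
```

```text
t: 10.3
tcp_pos: [0.4583, -0.0719, 0.0471]
tool_rot: [0.687, 0.726, 0.0, 0.001]
force: [0.3, -0.2, -0.4]
finger_gap: 1.003
[ 0.45825688 -0.07185244  0.04707471]
```

View pics/w4.png

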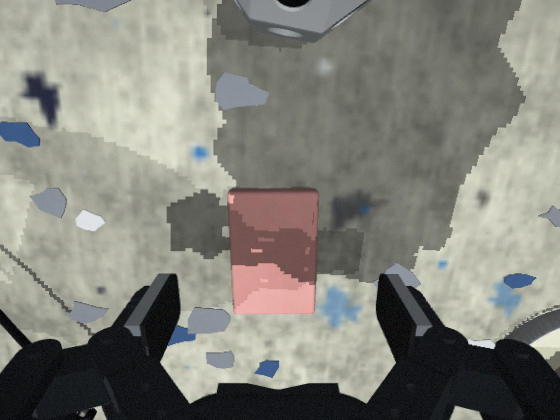

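The pad is centred between the jaws and square with them.

```bash
python3 - <<'E'
from h import *
b=plane('wrist',[(232,190),(318,190),(315,313),(234,313)],.01,'w4');print(b.round(4),b.mean(0))
E
python3 -m inch '[0,0,-1,0,0,0,-1,0,0,0,-0.8,0,0,0,0,0,0,0,0,0]'
```

```text
[[ 0.4344 -0.0371  0.01  ]
 [ 0.4757 -0.0349  0.01  ]
 [ 0.4805 -0.1043  0.01  ]
 [ 0.4363 -0.1067  0.01  ]] [ 0.456716   -0.07074973  0.01      ]
t: 10.98
tcp_pos: [0.4578, -0.0717, 0.0181]
tool_rot: [0.687, 0.726, -0.0, -0.0]
force: [0.0, 0.3, 0.2]
finger_gap: 0.998
```

```bash
python3 -m inch '[0,0,0,0,0,0,0,0,0,0,0,0,0,0,0,0,0,0,0,0,0,0,0,0,0,0,0,0]' 0 40
python3 -m inch '[0,0,2,0,0,0,4,0,0,0,4,0,0,0,0,0,0,0,0,0]'
python3 - <<'E'
from h import *
snap('wrist','w5');snap('scene','s5')
E
```

```text
t: 11.85
tcp_pos: [0.4579, -0.0717, 0.0188]
tool_rot: [0.687, 0.726, 0.0, 0.0]
force: [-1.1, 1.3, 5.0]
finger_gap: 0.513
t: 12.48
tcp_pos: [0.4574, -0.0715, 0.118]
tool_rot: [0.687, 0.726, -0.0, -0.0]
force: [0.3, -0.0, 0.1]
finger_gap: 0.508
```

View pics/w5.png

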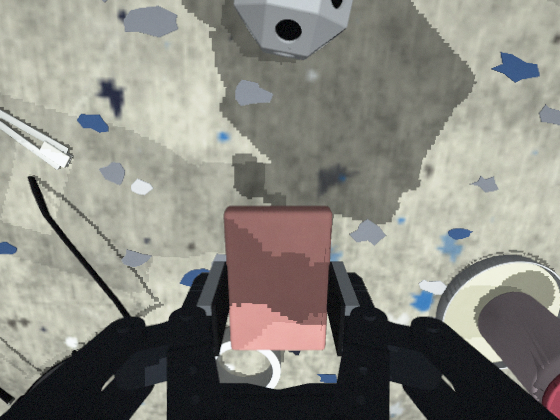

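```bash
python3 -m inch '[4,0,0,-0.055,4,4.6,0,0,4,4.6,0,0,4,4.6,0,0,4.2,4.6,0,0,0,4.8,0,0,0,0,-2,0,0,0,-1.5,0,0,0,-1.5,0,0,0,-0.3,0,0,0,0,0,0,0,0,0]'
python3 - <<'E'
from h import *
print(manip.sense()['tcp_pos']);snap('wrist','w6')
E
```

```text
t: 14.08
tcp_pos: [0.6605, 0.1599, 0.0661]
tool_rot: [0.707, 0.707, 0.001, 0.001]
force: [1.0, 0.6, -0.3]
finger_gap: 0.51
[0.66047482 0.15989763 0.06612651]
```

View pics/w6.png

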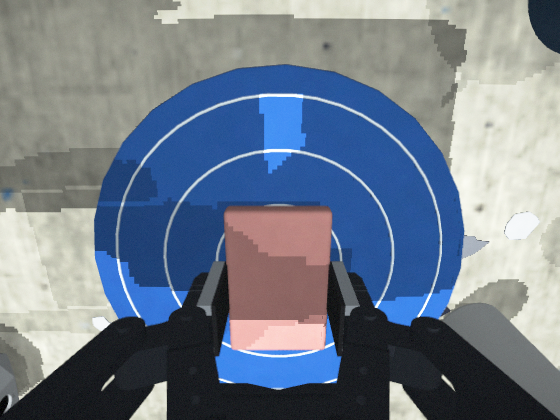

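```bash
python3 - <<'E'
from h import *
for h,uv in((.04,[(280,65),(278,389)]),(.04,[(280,150),(279,356)]),(.056,[(225,207),(331,207),(326,349),(231,349)])):
    b=plane('wrist',uv,h,'w6');print(b.round(4).tolist(),b.mean(0))
E
python3 -m inch '[0,0.1,-0.4,0,0,0,-0.2,0,0,0,0,0,0,0,0,0]'
```

```text
[[0.6616, 0.2511, 0.04], [0.6606, 0.084, 0.04]] [0.6611098  0.16752906 0.04      ]
[[0.6616, 0.2168, 0.04], [0.6612, 0.1069, 0.04]] [0.66139826 0.16188862 0.04      ]
[[0.6392, 0.1963, 0.056], [0.6823, 0.1962, 0.056], [0.6834, 0.1252, 0.056], [0.6383, 0.1254, 0.056]] [0.66078111 0.16075019 0.056     ]
t: 14.62
tcp_pos: [0.6598, 0.1614, 0.0593]
tool_rot: [0.707, 0.707, -0.0, -0.0]
force: [0.0, 0.7, -0.3]
finger_gap: 0.514
```

```bash
python3 -m inch '[0,0,-0.1,0,0,0,0,0]'
python3 -m inch '[0,0,0,0,0,0,0,0,0,0,0,0,0,0,0,0]' 100
python3 -m inch '[0,0,2,0,0,0,4,0,0,0,4,0,0,0,0,0,0,0,0,0]'
python3 - <<'E'
from h import *
snap('wrist','w7');print(manip.sense()['tcp_pos'])
E
```

```text
t: 14.88
tcp_pos: [0.6599, 0.1614, 0.0589]
tool_rot: [0.707, 0.707, 0.0, 0.0]
force: [-1.0, 0.0, 4.1]
finger_gap: 0.51
t: 15.38
tcp_pos: [0.6598, 0.1613, 0.0581]
tool_rot: [0.707, 0.707, -0.0, -0.0]
force: [0.9, -0.1, 0.0]
finger_gap: 1.0
t: 16.0
tcp_pos: [0.6596, 0.1613, 0.1591]
tool_rot: [0.707, 0.707, 0.0, 0.0]
force: [-0.5, 0.2, -0.7]
finger_gap: 0.997
[0.65903972 0.16125354 0.1579757 ]
```

View pics/w7.png

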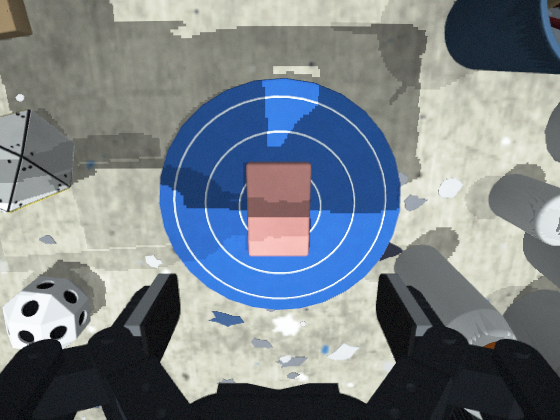

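The pad is placed centrally. Before going to the block I'll check how close the water bottle and the black tube are to it.

```bash
python3 - <<'E'
from h import *
print(world('top','t3',[(95,383),(110,370),(125,358),(140,345),(150,337),(105,200),(105,270),(150,352)])[0].round(3))
E
```

```text
[[0.252 0.376 0.275]
 [0.264 0.362 0.242]
 [0.273 0.35  0.197]
 [0.271 0.354 0.09 ]
 [0.272 0.352 0.022]
 [0.585 0.441 0.063]
 [0.429 0.443 0.057]
 [0.246 0.343 0.054]]
```

```bash
python3 -m inch '[-4,3.5,0,0.125,-4.5,3.5,0,0,-4.5,3.5,0,0,-4.5,3.5,0,0,-4.6,3.5,0,0,0,0,-4,0,0,0,-3,0,0,0,0,0,0,0,0,0]' 100 50
python3 - <<'E'
from h import *
print(manip.sense()['tcp_pos']);snap('wrist','w8')
E
```

```text
t: 17.18
tcp_pos: [0.439, 0.3362, 0.0884]
tool_rot: [0.662, 0.75, -0.0, -0.0]
force: [-0.1, -0.4, -1.0]
finger_gap: 0.999
[0.43902953 0.33623215 0.08837382]
```

View pics/w8.png

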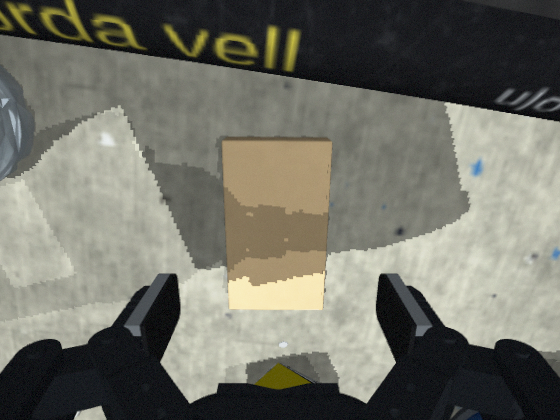

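```bash
python3 - <<'E'
from h import *
b=plane('wrist',[(222,141),(331,141),(323,309),(229,309)],.019,'w8');print(b.round(4),b.mean(0))
E
python3 -m inch '[0,0,-3,0,0,0,-2,0,0,0,-1.3,0,0,0,-0.4,0,0,0,0,0,0,0,0,0]'
```

```text
[[0.4016 0.3872 0.019 ]
 [0.4614 0.3946 0.019 ]
 [0.4749 0.2868 0.019 ]
 [0.4139 0.2792 0.019 ]] [0.43795343 0.33694029 0.019     ]
t: 17.98
tcp_pos: [0.4393, 0.3366, 0.022]
tool_rot: [0.662, 0.75, 0.001, 0.0]
force: [-0.5, 0.5, 0.6]
finger_gap: 0.999
```

```bash
python3 -m inch '[0,0,-0.1,0,0,0,0,0,0,0,0,0,0,0,0,0,0,0,0,0,0,0,0,0,0,0,0,0]' 0 50
python3 -m inch '[0,0,2,0,0,0,4,0,0,0,4,0,0,0,2,0,0,0,0,0,0,0,0,0]'
python3 - <<'E'
from h import *
snap('wrist','w9');print(manip.sense()['tcp_pos'])
E
```

```text
t: 18.85
tcp_pos: [0.439, 0.3365, 0.021]
tool_rot: [0.662, 0.75, 0.0, 0.0]
force: [-0.4, 1.0, 5.3]
finger_gap: 0.712
t: 19.6
tcp_pos: [0.4381, 0.3359, 0.1393]
tool_rot: [0.662, 0.75, -0.001, -0.0]
force: [-0.3, 0.3, -0.3]
finger_gap: 0.708
[0.43794336 0.3358669  0.13903129]
```

View pics/w9.png

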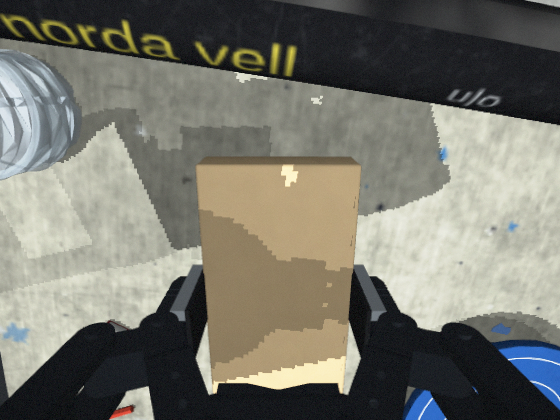

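```bash
python3 -m inch '[4.4,-3.5,0,-0.125,4.4,-3.5,0,0,4.4,-3.5,0,0,4.5,-3.5,0,0,4.5,-3.4,0,0,0,0,0,0,0,0,-2.5,0,0,0,-2,0,0,0,-1.3,0,0,0,0,0,0,0,0,0]'
python3 - <<'E'
from h import *
snap('wrist','w10');print(manip.sense()['tcp_pos'])
E
```

```text
t: 21.02
tcp_pos: [0.6612, 0.1626, 0.0828]
tool_rot: [0.707, 0.707, 0.0, 0.0]
force: [0.2, 0.2, 0.0]
finger_gap: 0.706
[0.66144998 0.16257878 0.08320149]
```

View pics/w10.png

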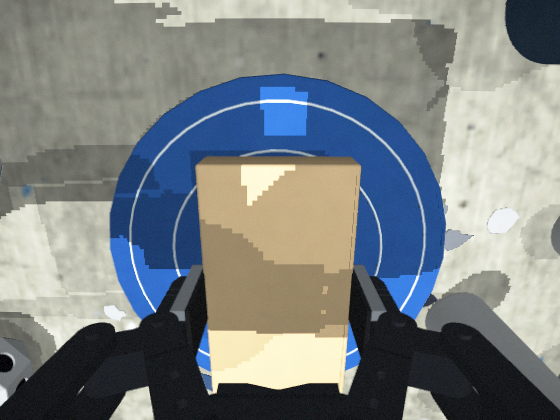

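The block is square over the turntable (rings centred at column 278, block at 278). Lowering.

```bash
python3 -m inch '[-0.1,-0.1,-0.5,0,0,0,-0.3,0,0,0,-0.2,0,0,0,0,0,0,0,0,0]'
python3 -m inch '[0,0,-0.1,0,0,0,0,0]'
```

```text
t: 21.7
tcp_pos: [0.6599, 0.1613, 0.0723]
tool_rot: [0.707, 0.707, 0.0, 0.0]
force: [-0.4, -0.7, -1.3]
finger_gap: 0.706
t: 21.95
tcp_pos: [0.6598, 0.1613, 0.0712]
tool_rot: [0.707, 0.707, -0.0, -0.0]
force: [0.2, 0.5, -0.5]
finger_gap: 0.71
```

```bash
python3 -m inch '[0,0,-0.1,0,0,0,0,0]'
python3 -m inch '[0,0,0,0,0,0,0,0,0,0,0,0,0,0,0,0]' 100
python3 -m inch '[0,0,2,0,0,0,4,0,0,0,3,0,0,0,0,0,0,0,0,0]'
python3 - <<'E'
from h import *
snap('wrist','w11');print(manip.sense()['tcp_pos'])
E
```

```text
t: 22.2
tcp_pos: [0.6599, 0.1613, 0.0711]
tool_rot: [0.707, 0.707, 0.0, 0.0]
force: [-1.4, -1.1, 3.8]
finger_gap: 0.711
t: 22.7
tcp_pos: [0.6598, 0.1613, 0.0701]
tool_rot: [0.707, 0.707, -0.0, -0.0]
force: [0.3, 0.8, -0.6]
finger_gap: 0.999
t: 23.32
tcp_pos: [0.6594, 0.1613, 0.1605]
tool_rot: [0.707, 0.707, -0.0, -0.0]
force: [-1.0, -0.0, -0.0]
finger_gap: 0.999
[0.65899816 0.16123546 0.1596549 ]
```

View pics/w11.png

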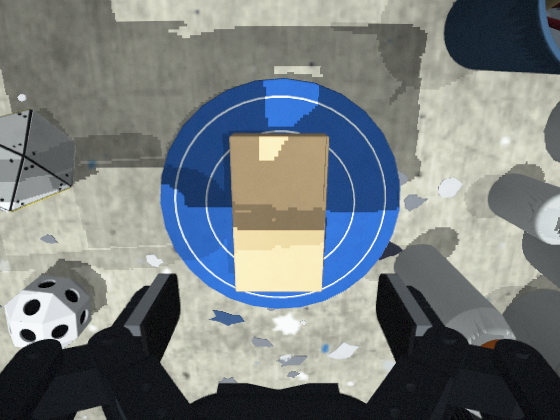

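The block lies along the pad, centred on the turntable (column 279). Next is the roll.

```bash
python3 -m inch '[-2.8,-4.6,0,0,-2.8,-4.6,0,0,-2.8,-4.6,0,0,-2.8,-4.6,0,0,-2.8,-4.6,0,0,-2.8,-4.6,0,0,-2.8,-4.6,0,0,-2.6,-4.5,0,0,0,0,-4,0,0,0,-3,0,0,0,0,0,0,0,0,0]' 100 40
python3 - <<'E'
from h import *
snap('wrist','w12');print(manip.sense()['tcp_pos'])
E
```

```text
t: 24.88
tcp_pos: [0.4379, -0.2056, 0.0904]
tool_rot: [0.707, 0.707, -0.0, -0.0]
force: [-1.0, -1.1, 0.2]
finger_gap: 0.999
[ 0.43829316 -0.20575039  0.0909078 ]
```

View pics/w12.png

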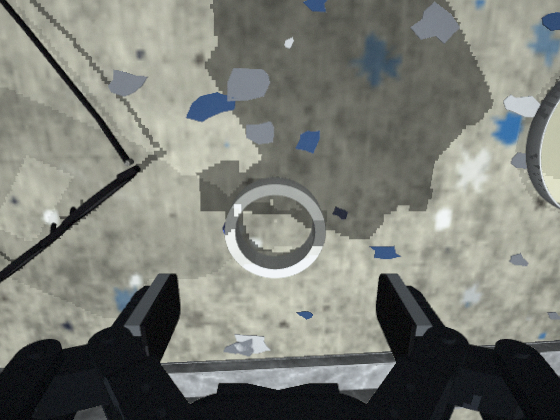

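```bash
python3 - <<'E'
from h import *
b=plane('wrist',[(226,231),(325,231),(275,184),(274,277)],.019,'w12');print(b.round(4).tolist(),b[:2,0].mean(),b[2:,1].mean())
print(world('wrist','w12',[(135,171),(30,258),(275,187),(100,380)])[0].round(3))
E
```

```text
[[0.4065, -0.2048, 0.019], [0.4667, -0.2049, 0.019], [0.4364, -0.1754, 0.019], [0.4355, -0.2364, 0.019]] 0.4365841648576132 -0.20593290457868121
[[ 0.362 -0.164  0.034]
 [ 0.268 -0.231  0.004]
 [ 0.436 -0.177  0.019]
 [ 0.39  -0.198  0.141]]
```

```bash
python3 -m inch '[-0.1,0,-3,0,0,0,-2,0,0,0,-1.3,0,0,0,-0.6,0,0,0,0,0,0,0,0,0]'
```

```text
t: 25.68
tcp_pos: [0.4372, -0.2059, 0.0219]
tool_rot: [0.707, 0.707, 0.0, 0.001]
force: [0.1, 0.1, -0.7]
finger_gap: 1.0
```

```bash
python3 -m inch '[0,0,-0.1,0,0,0,0,0,0,0,0,0,0,0,0,0,0,0,0,0,0,0,0,0,0,0,0,0]' 0 30
python3 -m inch '[0,0,2,0,0,0,4,0,0,0,4,0,0,0,2,0,0,0,0,0,0,0,0,0]'
python3 - <<'E'
from h import *
snap('wrist','w13');print(manip.sense()['tcp_pos'])
E
```

```text
t: 26.55
tcp_pos: [0.437, -0.2058, 0.021]
tool_rot: [0.707, 0.707, 0.0, 0.0]
force: [0.0, 0.1, 6.0]
finger_gap: 0.703
t: 27.3
tcp_pos: [0.4363, -0.2053, 0.1396]
tool_rot: [0.707, 0.707, -0.0, -0.001]
force: [-0.5, 0.5, -1.0]
finger_gap: 0.701
[ 0.43613126 -0.2051761   0.13930116]
```

View pics/w13.png

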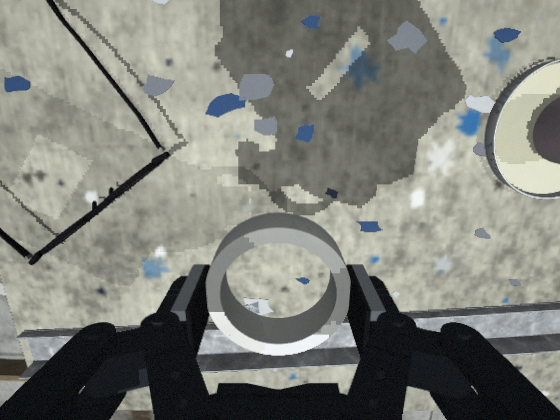

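```bash
python3 -m inch '[2.8,4.6,0,0,2.8,4.6,0,0,2.8,4.6,0,0,2.8,4.6,0,0,2.8,4.6,0,0,2.8,4.6,0,0,2.8,4.6,0,0,2.7,4.5,0,0,0,0,0,0,0,0,-2,0,0,0,-1.5,0,0,0,-0.4,0,0,0,0,0,0,0,0,0]'
python3 - <<'E'
from h import *
snap('wrist','w14');print(manip.sense()['tcp_pos'])
E
```

```text
t: 29.1
tcp_pos: [0.6603, 0.1609, 0.1019]
tool_rot: [0.707, 0.707, 0.0, 0.0]
force: [-0.3, -0.2, -0.5]
finger_gap: 0.706
[0.66033105 0.16106883 0.10205781]
```

View pics/w14.png

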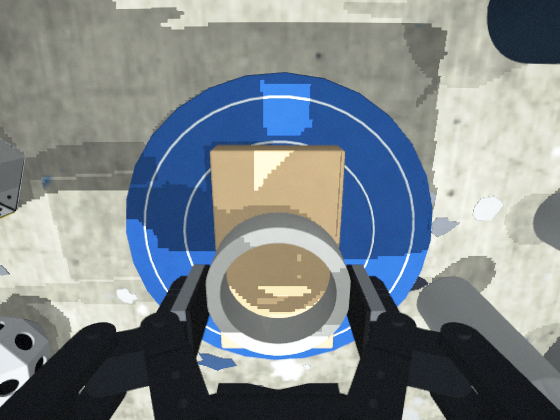

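```bash
python3 - <<'E'
from h import *
b=plane('wrist',[(211,151),(344,151),(333,348),(222,348)],.069,'w14');print(b.round(4).tolist(),b.mean(0))
b=plane('wrist',[(207,285),(350,285),(278,228),(278,354)],.100,'w14');print(b.round(4).tolist(),b[:2,0].mean(),b[2:,1].mean())
E
python3 -m inch '[0,0,-0.6,0,0,0,-0.4,0,0,0,0,0,0,0,0,0]'
```

```text
[[0.6303, 0.2164, 0.069], [0.6905, 0.2163, 0.069], [0.6909, 0.1072, 0.069], [0.6294, 0.1074, 0.069]] [0.66026309 0.16183828 0.069     ]
[[0.6311, 0.166, 0.1], [0.6902, 0.1659, 0.1], [0.6605, 0.1913, 0.1], [0.6604, 0.1307, 0.1]] 0.6606639816426716 0.16098918984858662
t: 29.65
tcp_pos: [0.6598, 0.1614, 0.0912]
tool_rot: [0.707, 0.707, -0.0, -0.0]
force: [-0.2, -0.0, 0.3]
finger_gap: 0.703
```

```bash
python3 -m inch '[0,0,-0.1,0,0,0,0,0]'
python3 -m inch '[0,0,-0.1,0,0,0,0,0]'
python3 -m inch '[0,0,0,0,0,0,0,0,0,0,0,0,0,0,0,0]' 100
python3 -m inch '[0,0,2,0,0,0,4,0,0,0,3,0,0,0,0,0,0,0,0,0]'
python3 - <<'E'
from h import *
snap('wrist','w15');print(manip.sense()['tcp_pos'])
E
```

```text
t: 29.9
tcp_pos: [0.6598, 0.1613, 0.0903]
tool_rot: [0.707, 0.707, -0.0, -0.0]
force: [0.2, 0.8, -0.5]
finger_gap: 0.708
t: 30.15
tcp_pos: [0.6599, 0.1613, 0.0901]
tool_rot: [0.707, 0.707, 0.0, 0.0]
force: [-1.2, -0.2, 4.9]
finger_gap: 0.703
t: 30.65
tcp_pos: [0.6598, 0.1613, 0.0891]
tool_rot: [0.707, 0.707, -0.0, -0.0]
force: [-0.1, -0.0, -0.0]
finger_gap: 1.004
t: 31.28
tcp_pos: [0.6594, 0.1613, 0.1795]
tool_rot: [0.707, 0.707, -0.0, -0.0]
force: [-0.6, -0.1, 0.5]
finger_gap: 1.0
[0.65898475 0.16123416 0.17861006]
```

View pics/w15.png

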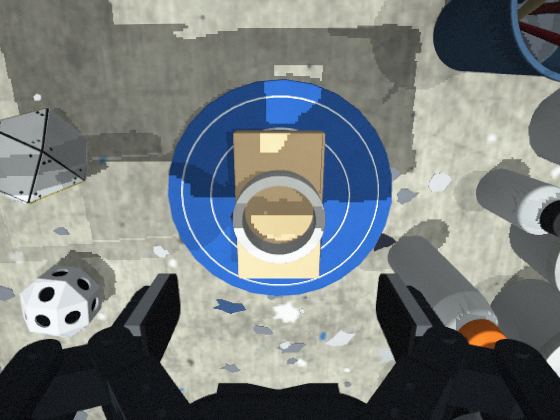

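The roll rests flat on the block (centre about (279,215)). Now the model.

```bash
python3 -m inch '[-4,-2,0,-0.106,-4,-2,0,0,-4,-2,0,0,-4,-2,0,0,-4,-2.1,0,0,0,0,-4,0,0,0,-3,0,0,0,0,0,0,0,0,0]' 100 30
python3 - <<'E'
from h import *
snap('wrist','w16');print(manip.sense()['tcp_pos'])
E
```

```text
t: 32.45
tcp_pos: [0.4599, 0.0603, 0.1094]
tool_rot: [0.744, 0.669, -0.0, -0.0]
force: [-0.5, -0.6, 0.5]
finger_gap: 1.001
[0.46033276 0.06035848 0.10984538]
```

View pics/w16.png

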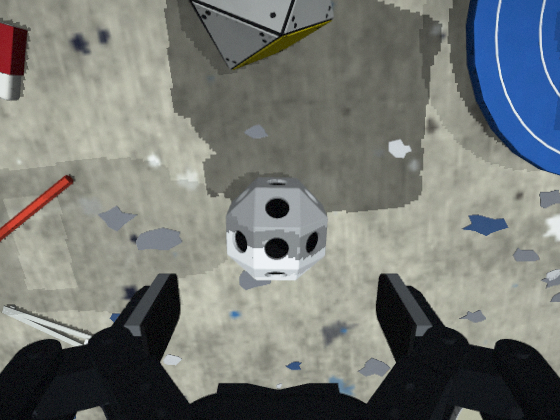

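```bash
python3 - <<'E'
from h import *
print(plane('wrist',[(277,247)],.06,'w16').round(4))
E
python3 -m inch '[0,0,-3,0,0,0,-2.5,0,0,0,-1.5,0,0,0,-0.8,0,0,0,0,0,0,0,0,0]'
```

```text
[[0.4597 0.0607 0.06  ]]
t: 33.25
tcp_pos: [0.4603, 0.0603, 0.0319]
tool_rot: [0.744, 0.669, 0.0, 0.0]
force: [0.3, 0.3, -0.1]
finger_gap: 1.0
```

```bash
python3 -m inch '[0,0,-0.1,0,0,0,0,0,0,0,0,0,0,0,0,0,0,0,0,0,0,0,0,0,0,0,0,0]' 0 25
python3 -m inch '[0,0,2,0,0,0,4,0,0,0,4,0,0,0,4,0,0,0,0,0,0,0,0,0]'
python3 - <<'E'
from h import *
snap('wrist','w17');print(manip.sense()['tcp_pos'])
E
```

```text
t: 34.12
tcp_pos: [0.46, 0.0603, 0.0308]
tool_rot: [0.744, 0.669, 0.0, 0.0]
force: [-0.1, -0.6, 5.9]
finger_gap: 0.7
t: 34.88
tcp_pos: [0.4592, 0.0604, 0.1698]
tool_rot: [0.744, 0.669, -0.0, -0.0]
force: [-0.4, -0.1, -0.2]
finger_gap: 0.701
[0.45881771 0.06040808 0.16932982]
```

View pics/w17.png

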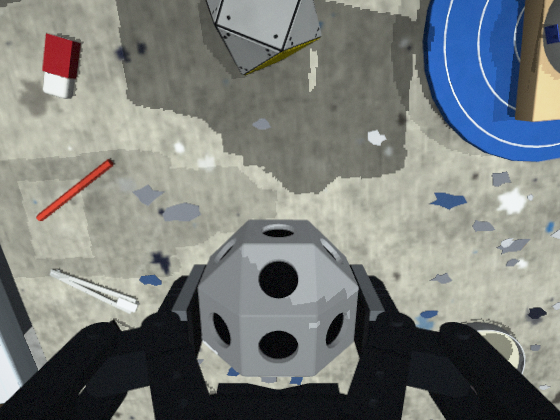

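```bash
python3 - <<'E'
from h import *
b=plane('wrist',[(233,213),(326,213),(279,170),(279,263)],.088,'w15');print(b.round(4).tolist(),b[:2,0].mean(),b[2:,1].mean())
E
python3 -m inch '[4,2,0,0.106,4,2,0,0,4,2,0,0,4,2,0,0,4.1,2.1,0,0,0,0,0,0,0,0,-2,0,0,0,-1.5,0,0,0,0,0,0,0,0,0]'
python3 - <<'E'
from h import *
snap('wrist','w18');print(manip.sense()['tcp_pos'])
E
```

```text
[[0.6301, 0.1666, 0.088], [0.6914, 0.1665, 0.088], [0.6604, 0.1954, 0.088], [0.6604, 0.1299, 0.088]] 0.6607234454272217 0.16263558506458237
t: 36.17
tcp_pos: [0.6607, 0.1611, 0.1354]
tool_rot: [0.707, 0.707, -0.0, -0.0]
force: [-0.2, -1.2, -0.0]
finger_gap: 0.697
[0.66107485 0.16113859 0.13584065]
```

View pics/w18.png

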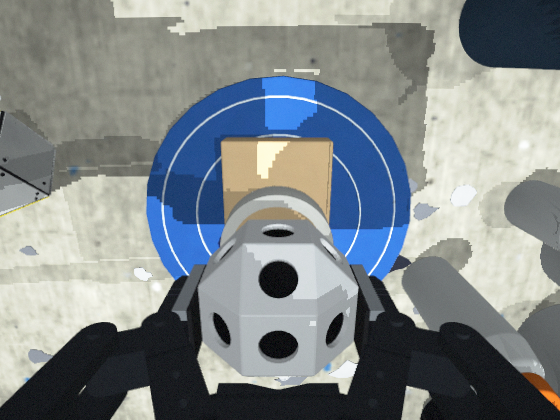

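```bash
python3 -m inch '[-0.1,0,-1,0,0,0,-0.6,0,0,0,0,0,0,0,0,0]'
python3 -m inch '[0,0,-0.2,0,0,0,-0.2,0,0,0,0,0]'
```

```text
t: 36.72
tcp_pos: [0.6599, 0.1613, 0.1193]
tool_rot: [0.707, 0.707, 0.0, 0.0]
force: [0.5, -0.7, -0.7]
finger_gap: 0.694
t: 37.1
tcp_pos: [0.6596, 0.1613, 0.1151]
tool_rot: [0.707, 0.707, -0.0, -0.0]
force: [-0.3, -0.3, -1.0]
finger_gap: 0.701
```

```bash
python3 -m inch '[0,0,-0.2,0,0,0,0,0]'
python3 -m inch '[0,0,-0.1,0,0,0,0,0]'
python3 -m inch '[0,0,-0.1,0,0,0,0,0]'
```

```text
t: 37.35
tcp_pos: [0.6597, 0.1613, 0.1131]
tool_rot: [0.707, 0.707, -0.0, -0.0]
force: [-0.8, 0.7, -1.2]
finger_gap: 0.699
t: 37.6
tcp_pos: [0.6598, 0.1613, 0.1122]
tool_rot: [0.707, 0.707, -0.0, -0.0]
force: [-0.3, 0.4, -0.5]
finger_gap: 0.697
t: 37.85
tcp_pos: [0.6598, 0.1613, 0.1113]
tool_rot: [0.707, 0.707, 0.0, 0.0]
force: [0.7, -0.2, -1.3]
finger_gap: 0.698
```

```bash
python3 -m inch '[0,0,-0.1,0,0,0,0,0]'
python3 -m inch '[0,0,-0.1,0,0,0,0,0]'
```

```text
t: 38.1
tcp_pos: [0.6601, 0.1613, 0.1106]
tool_rot: [0.707, 0.707, 0.0, 0.0]
force: [-0.5, -0.3, 0.3]
finger_gap: 0.695
t: 38.35
tcp_pos: [0.6603, 0.1613, 0.1102]
tool_rot: [0.707, 0.707, 0.0, 0.0]
force: [-0.6, 0.2, 4.2]
finger_gap: 0.696
```

Contact at the expected height (4 N). Releasing and checking.

```bash
python3 -m inch '[0,0,0,0,0,0,0,0,0,0,0,0,0,0,0,0]' 100
python3 -m inch '[0,0,1,0,0,0,3,0,0,0,4,0,0,0,4,0,0,0,0,0,0,0,0,0]'
python3 - <<'E'
from h import *
snap('wrist','w19');print(manip.sense()['tcp_pos'])
E
python3 -m inch '[0,-4,0,0,0,-5,0,0,-2,-5,0,0,-4,-5,0,0,-4,-5,0,0,-4,-5,0,0,-4,-4,0,0,0,0,0,0,0,0,0,0,0,0,0,0]'
python3 - <<'E'
from h import *
snap('top','t20');snap('scene','s20')
p=cv2.imread('pics/t20.png');cv2.imwrite('pics/c20.png',cv2.resize(p[120:280,130:400],None,fx=2.9,fy=2.9,interpolation=cv2.INTER_CUBIC))
p=cv2.imread('pics/s20.png');cv2.imwrite('pics/c21.png',cv2.resize(p[150:300,170:350],None,fx=4,fy=4,interpolation=cv2.INTER_CUBIC))
E
```

```text
t: 38.85
tcp_pos: [0.6597, 0.1613, 0.109]
tool_rot: [0.707, 0.707, -0.0, -0.0]
force: [0.0, -0.4, 0.1]
finger_gap: 1.001
t: 39.6
tcp_pos: [0.6593, 0.1613, 0.2294]
tool_rot: [0.707, 0.707, -0.0, -0.0]
force: [0.1, -0.8, -1.2]
finger_gap: 1.001
[0.65889209 0.16123179 0.22835618]
t: 40.9
tcp_pos: [0.4835, -0.1641, 0.2289]
tool_rot: [0.706, 0.708, 0.0, -0.0]
force: [-0.0, 0.9, 1.0]
finger_gap: 1.003
```

View pics/w19.png

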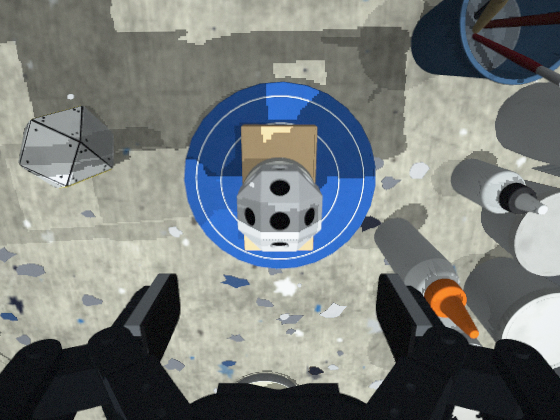

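View pics/c20.png

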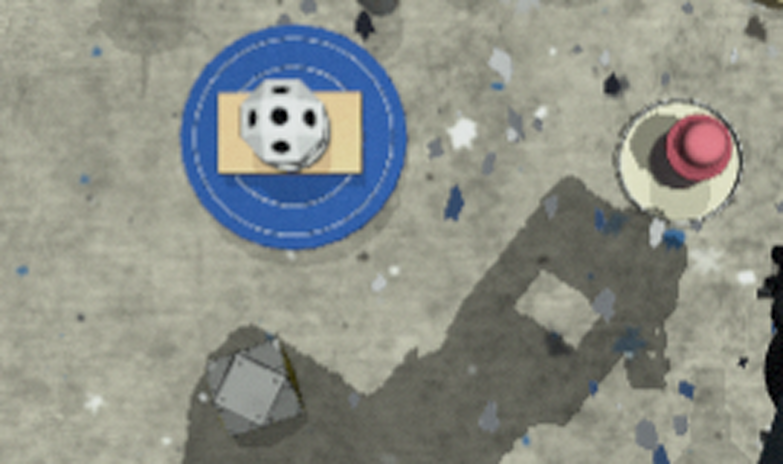

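View pics/c21.png

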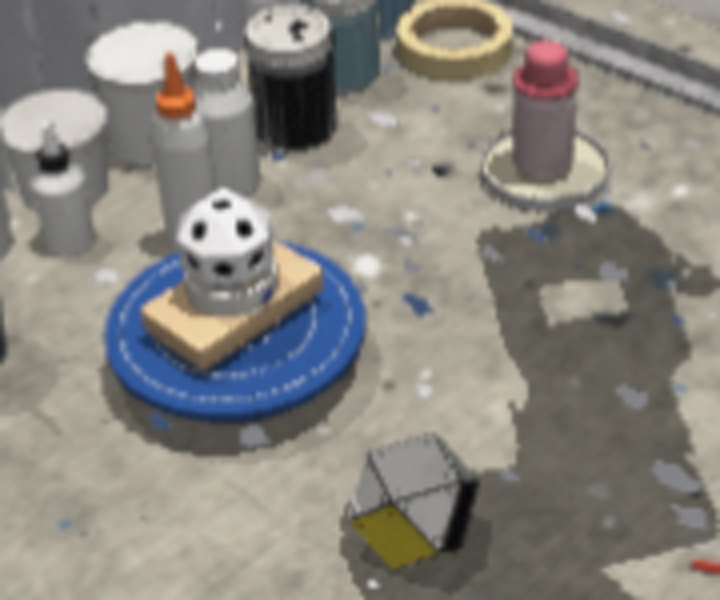

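The stack is upright, the bottle is standing on the lid and the solid has not moved. A numeric check before handing in:

```bash
python3 - <<'E'
from h import *
f=lambda p:(np.array(p,float)+.5)/2.9-.5+[130,120]
print('model',plane('top',f([(280,116)]),.140),world('top','t20',f([(280,128)]))[0])
print('block',plane('top',f([(218,92),(362,92),(361,174),(219,173)]),.069).mean(0))
print('tt',plane('top',f([(294,138)]),.04),'lid',plane('top',f([(679,160)]),.015),'bottle',plane('top',f([(705,142)]),.122),plane('top',f([(700,147)]),.096))
print('solid',plane('top',f([(253,388)]),.063))
# roll/model from w19
print('model wrist',plane('wrist',[(280,221)],.140,'w19'))
s=manip.sense();print(s['t'],s['qd'].round(3))
E
```

```text
model [[0.66000678 0.16146791 0.14      ]] [[0.65190533 0.16183898 0.13692219]]
block [0.65880877 0.16189233 0.069     ]
tt [[0.65894896 0.16179688 0.04      ]] lid [[ 0.64245935 -0.14697729  0.015     ]] bottle [[ 0.64180204 -0.14489367  0.122     ]] [[ 0.64175882 -0.14678481  0.096     ]]
solid [[0.46396764 0.19154742 0.063     ]]
model wrist [[0.66084897 0.16172523 0.14      ]]
41.0 [-0.003 -0.003  0.002 -0.002 -0.    -0.002]
```

```bash
python3 -c "
from station import job; print(job.sign_off())"
```

```text
the job is handed in; nothing more can be done
None
```

The job is done and handed in at about 41 s. I moved the pink bottle onto the tin lid, then built the stand of pad, block, roll and model in the middle of the turntable, and let go of everything.

Last checks, from the top, scene and wrist pictures:

| Check | Measured |
|---|---|
| Block from the turntable's centre | within about 1 mm |
| Model from the turntable's centre | about 1–2 mm |
| Bottle from the lid's centre | about 2 mm, upright |
| Coloured solid | within about 2 mm of its first reading, which is the measuring error |

- **Model:** it sits level in the mouth of the roll. One depth reading taken near its top edge, not at its centre, came out at 0.137 m, against the 0.140 m expected for the top face.
- **Pad and roll:** the final pictures don't show them well enough to measure again. Just after each was placed, the pad looked centred by eye and the roll measured about 1–2 mm off the turntable's centre.
- **Gripper:** it is open and clear of everything. No check failed.

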